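# Clear the bowl aside and touch open the push-to-open cabinet

## Task

Gently push the gold bowl along the worktop, without gripping or lifting it, until it stands wholly to one side (either side) of the little cabinet instead of in front of its door. Then press the white door in at the brass spot so that its push-to-open catch lets go, and back off so that the door springs ajar and stays so, clear of the bowl. Leave the other things on the worktop alone.

Things in the scene. Friction and masses are not known exactly. Their poses are not given: they have to be found in the camera images.
- cabinet: Small wooden cabinet fixed on the worktop, 170 deep (x) x 240 wide (y) x 160 mm high, top bare. Origin: centre of its underside, at worktop level. x is level and points from the door to the back, so the door faces -x; y to the left as you face the door; z up. The closed door's front face lies at x = -107 mm, the cabinet's sides at y = +-120 mm.
- door (a joint): Angle of the white door (236 wide x 146 high x 14 mm thick, no handle) on its upright hinge at the cabinet's left edge (y = +118 mm). About 0 shut and latched; negative pressed in (stop -0.032); positive as the free right-hand edge swings out toward the robot. Once let go, the spring brings it gently out after the finger, to rest at about 0.55 rad, its edge then 125 mm out.
- press_spot (a point): Centre of the brass disc (22 mm across) on the door's front face, in front of the catch: upper right, 132 mm above the worktop, 28 mm below the cabinet's top, 30 mm from the door's free edge. Moves with the door; door shut, its axes are the cabinet's (press along +x). It gives against 3 to 4 N; the catch lets go after 2 to 4 mm, the stop comes at 6.5 mm.
- bowl: Gold glass bowl, loose, 120 mm across at the rim, 65 mm at the foot, 72 mm high, about 0.2 kg; slides upright when pushed. Origin: centre of its underside; z up. Starts in front of the door, its centre 120 to 150 mm out from the door's face. It is wholly to one side when its centre is 180 mm or more from the cabinet's middle along the cabinet's y.
- can: Bystander, loose: dark blue drink can, 53 mm across, 135 mm tall. Origin: centre of its underside. Not to be disturbed.
- corkscrew: Bystander, loose: silver wing corkscrew standing upright, 44 x 72 x 146 mm. Origin: centre of its underside. Not to be disturbed.
- glass: Bystander, loose: clear tumbler with ice, 73 mm across, 100 mm tall. Origin: centre of its underside. Not to be disturbed.
- coaster: Bystander, loose: round dark slate coaster lying flat, 99 mm across, 8 mm thick. Origin: centre of its underside. Not to be disturbed.
Not all that is in view belongs to the job. Leave any red look-alike of the bowl alone.

How it is judged:
By the outcome, as a careful person would: the job done as asked, in the order asked, and still so for the second after the job is handed in, with the robot touching nothing.
It also fails if it takes over 58 s, if anything falls off the work surface, if the arm or the gripper's body presses on something with over 40 N, if the wrist force passes 120 N, or if a joint passes its speed limit or range.

## Robot

A 6-joint arm with a two-finger parallel gripper is mounted at the origin on a cart in front of the work surface, level with it; the furniture and walls round the work are solid. World frame = base frame: x ahead of the robot, y to its left, z up, the work surface at z = 0. Lengths are in mm, angles in rad, forces in N, time in s.
With the tool pointing down it reaches from about 350 to 925 mm from the base axis. Payload 6.4 kg.
Tool frame: the origin (TCP) lies on the front face of the gripper's body, between the roots of the fingers; the fingertips stand 97 mm ahead of it and the grasp point (between the pads) lies 78 mm ahead of it; z points along the fingers, y is the line along which they close (so a half turn about z gives the same grasp; the last joint's range is limited). The gripper opens to 94 mm and grips with 3 to 60 N. Pads are 16 mm wide; open, the fingers measure 119 mm over their backs; the gripper's body (75 mm by 177 mm) begins 78 mm behind the grasp point.
Start: joints at [1.07, 0.245, 1.558, -0, 1.339, -0.174], TCP at [208.657, 615.611, 302.655] pointing down, gripper open.
Joint ranges: [-3.13, 3.13], [-1.02, 2.26], [0.13, 2.54], [-0.95, 4.09], [0.21, 2.88], [-2.74, 2.74]. Speed limits (rad/s): [2.57, 2.57, 3.14, 3.14, 3.14, 3.14].

## Interface

Orientations are given as [roll, pitch, yaw] about the fixed x, y, z axes, in that order (R = Rz(yaw) Ry(pitch) Rx(roll)).
In Python, from workcell import r gives the robot as it stands.
- The arm moves only by the tool play_rows, never from a script. Its argument "moves" is a list of rows, each a list of 3 entries, a list of its own where there are three numbers: the turn, a rotation vector about the tool's x, y, z in rad, then the shift along the tool's x, y, z in mm, then the finger opening in mm, from 0 to 94. A call has exactly 5 rows; each row is the pose to reach, as a shift and turn from the pose commanded when the call began, along the tool's axes at that moment; what a row does not reach only later rows make up. A row lasts 1/12 s, in which the tool goes at most 41.7 mm and 7.16 degrees, less where a joint would pass 70% of its speed; a pose out of reach is approached as far as the arm can. A call with a gripper value outside its range is refused whole. The fingers move at their own pace and stop on an object; "squeeze" is the grip in N (left out, the last holds). Time passes only in rows, so rows that repeat a pose let the fingers close, or fill a call up. It gives the time, the measured TCP pose, the force, the opening and the grip force at its end, in the units of the state.
- r.get_obs(): the state, without advancing time (a new reading comes with each control period).
- r.capture(name): name is "scene" or "top" or "wrist"; returns a dict with "frame" (420x560x3 uint8, red, green, blue), "depth" (420x560 float32, mm along the optical axis (not along the pixel's ray), 0 where there is no reading), "mtx" (3x3 intrinsics, pixels), "R" (3x3) and "t" (3): a world point X has camera coordinates R X + t. Camera axes: x right, y down, z forward; pixel columns grow to the right and rows downward; lengths in mm; the calibration is good to about 2 mm. The wrist camera is an equidistant fisheye: a pixel r from the principal point sees the ray r / f radians off the axis. A picture is of the moment at which its call begins.
- r.sign_off(): hands the job in; it is judged then, once.
Trained networks look in a picture, given as the dict that the camera call returned (one of the last four; its "shot" number tells which), for a name from the list of things; names that differ only in an ending like _2 or _b are one class to them, and where a whole thing is asked for, a point or a joint stands for the part that bears it (a point fixed in the world has none). Each returns a list of dicts, best first, with "confidence" (0 to 1); they miss things now and then, are a little off and sometimes report something else, mostly with a low value. They report only what shows in the picture. A call takes as long as a camera call. They do not tell look-alikes from the thing itself.
- r.find_in(target, picture): "xy" ([column, row] in pixels, amid what is visible of it).
- r.trace(target, picture): "pixels" (420x560 bool, what is visible of it) and "xy" ([column, row] in pixels, amid what is visible of it).
- r.pinpoint(target, picture): "xy" ([column, row] in pixels: a listed point, or the origin of a listed thing).
The state is a dict: "clock": time; "q": joint angles; "qvel": joint speeds; "joint_efforts": joint torques, N m; "tcp_pos": TCP position; "tcp_rot": TCP orientation; "wrist_force": force on the tool from outside, world axes, zero at the start; "wrist_torque": the same for the moment, N m; "finger_gap": finger opening in mm; "finger_force": force on a finger pad.
Only numpy, scipy, OpenCV 4.12 (cv2) and the standard library are available. Lean on these libraries where they do the work, as an engineer would, in place of code of your own. Each camera call takes 0.05 s, during which the arm holds its last target. There are 200 camera calls.

## Working session

There is one attempt and no reset: what is moved stays moved. The work goes in short steps, Python scripts to look and compute and a tool call to move; the robot and the scene stay as the last step left them, time stands still between calls to the robot, and variables do not carry over. Pictures are saved under pics/ and viewed, at most 10 in all, crops included, and the job is handed in when it is done.

Besides the shell and the picture viewer there is one more tool, called after "Emit:" as name(argument=value, ...) on one line, values as JSON. play_rows: Moves the arm, as the interface text tells. Its arguments: {"type":"object","properties":{"moves":{"type":"array"},"squeeze":{"type":"number"}},"required":["moves"]}

```bash
mkdir -p pics
cat > h.py <<'E'
import numpy as np,cv2
from workcell import r
from scipy.spatial.transform import Rotation as Ro
def world(c,px,d=None):
    u,v=px; K=c["mtx"]
    if d is None: d=c["depth"][int(round(v)),int(round(u))]
    p=np.array([(u-K[0,2])/K[0,0]*d,(v-K[1,2])/K[1,1]*d,d])
    return c["R"].T@(p-c["t"])
def cloud(c,m):
    v,u=np.nonzero(m&(c["depth"]>0)); d=c["depth"][v,u].astype(float); K=c["mtx"]
    P=np.stack([(u-K[0,2])/K[0,0]*d,(v-K[1,2])/K[1,1]*d,d],1)
    return (P-c["t"])@c["R"]
E
python3 - <<'E'
from h import *
o=r.get_obs(); print(o["clock"],o["tcp_pos"],o["tcp_rot"])
for n in("scene","top"):
    c=r.capture(n); cv2.imwrite(f"pics/{n}0.png",c["frame"][:,:,::-1])
    for t in("cabinet","door","press_spot","bowl","can","corkscrew","glass","coaster"):
        try:
            for x in r.trace(t,c)[:3]:
                P=cloud(c,x["pixels"]); print(n,t,round(x["confidence"],2),np.round(x["xy"]),len(P), np.round(np.percentile(P,[2,50,98],axis=0)).tolist() if len(P) else "")
        except Exception as e: print(n,t,e)
    for x in r.pinpoint("press_spot",c)[:2]: print("spot",x, np.round(world(c,x["xy"])))
    for x in r.pinpoint("cabinet",c)[:2]: print("cab",x)
E
```

```text
0.0 [208.43993114 615.24064604 301.59085941] [-3.13976490e+00 -3.38207473e-04  2.81480821e+00]
scene cabinet 0.66 [306. 190.] 3642 [[615.0, -88.0, 19.0], [642.0, -4.0, 129.0], [806.0, 143.0, 164.0]]
scene door 0.93 [296. 203.] 1734 [[614.0, -86.0, 19.0], [620.0, 19.0, 93.0], [631.0, 143.0, 158.0]]
scene press_spot 0.66 [292. 200.] 1729 [[614.0, -85.0, 18.0], [620.0, 21.0, 94.0], [629.0, 143.0, 158.0]]
scene bowl 0.81 [230. 231.] 763 [[288.0, 58.0, 11.0], [356.0, 129.0, 49.0], [403.0, 174.0, 73.0]]
scene bowl 0.8 [278. 226.] 736 [[433.0, -45.0, 1.0], [508.0, 19.0, 48.0], [583.0, 71.0, 73.0]]
scene bowl 0.7 [226. 205.] 533 [[402.0, 178.0, 21.0], [476.0, 252.0, 52.0], [518.0, 295.0, 73.0]]
scene can 0.52 [193. 206.] 97 [[290.0, 241.0, 111.0], [312.0, 261.0, 133.0], [331.0, 289.0, 137.0]]
scene corkscrew 0.71 [364. 284.] 598 [[329.0, -424.0, -0.0], [348.0, -403.0, 58.0], [416.0, -366.0, 145.0]]
scene glass 0.94 [226. 180.] 383 [[580.0, 350.0, 10.0], [600.0, 370.0, 70.0], [650.0, 423.0, 101.0]]
scene coaster 0.71 [292. 271.] 453 [[305.0, -191.0, 5.0], [347.0, -149.0, 9.0], [393.0, -105.0,
[... 779 characters left out ...]
0. 286.] 360 [[288.0, 241.0, 18.0], [311.0, 258.0, 129.0], [334.0, 288.0, 136.0]]
top corkscrew 0.67 [419. 267.] 334 [[332.0, -433.0, -3.0], [358.0, -396.0, 83.0], [383.0, -381.0, 147.0]]
top corkscrew 0.38 [165. 190.] 600 [[581.0, 352.0, -1.0], [615.0, 392.0, 48.0], [648.0, 421.0, 100.0]]
top glass 0.81 [166. 190.] 565 [[581.0, 352.0, 9.0], [617.0, 394.0, 50.0], [648.0, 422.0, 101.0]]
top glass 0.41 [334. 272.] 724 [[308.0, -189.0, 2.0], [350.0, -146.0, 8.0], [395.0, -101.0, 12.0]]
top coaster 0.66 [334. 272.] 716 [[308.0, -188.0, 2.0], [350.0, -144.0, 8.0], [395.0, -101.0, 12.0]]
spot {'xy': [308.5, 182.6], 'confidence': 0.87} [623. -63. 102.]
cab {'xy': [277.2, 156.5], 'confidence': 0.67}
```

View pics/scene0.png

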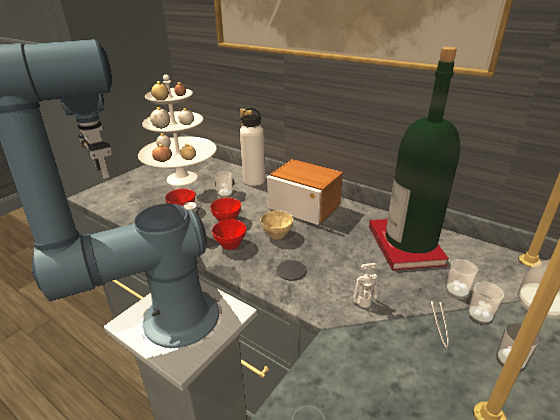

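View pics/top0.png

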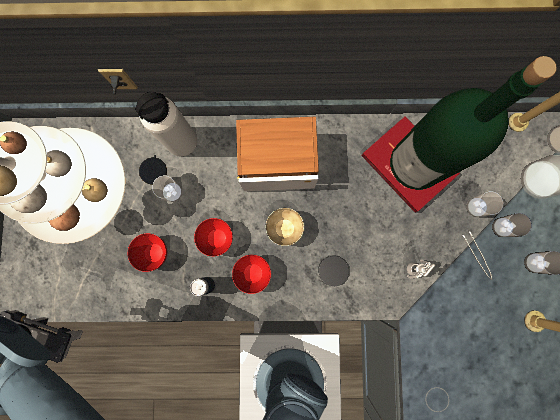

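Candidates for the bowl in the scene view are the red look-alikes at (231,233), (228,208) and (181,198), and the gold one at (277,225), which is at (285,227) in the top view. I choose the gold one. Next I'll fit the bowl and cabinet poses and check the choice in a crop.

Run:
```python
from h import *
from scipy.optimize import least_squares
S=r.capture("scene");T=r.capture("top")
cv2.imwrite("pics/crop.png",cv2.resize(T["frame"][130:310,190:400,::-1],None,fx=3,fy=3,interpolation=2))
for n,c in(("scene",S),("top",T)):
    P=cloud(c,np.ones((420,560),bool)); hsv=cv2.cvtColor(c["frame"],cv2.COLOR_RGB2HSV); 
    v,u=np.nonzero(c["depth"]>0); h=hsv[v,u]
    m=(P[:,0]>400)&(P[:,0]<600)&(abs(P[:,1]-15)<100)&(h[:,1]>60)&(P[:,2]>60)&(P[:,2]<80)&(h[:,0]>12)&(h[:,0]<40)
    Q=P[m][:,:2]
    if len(Q)>5:
        f=least_squares(lambda p:np.hypot(*(Q-p[:2]).T)-60,[500,15],loss="soft_l1"); print(n,"bowl",len(Q),f.x,P[m][:,2].max(),np.abs(f.fun).mean())
    D=r.trace("door",c)[0]["pixels"]; Dp=cloud(c,D); Dp=Dp[(Dp[:,2]>25)&(Dp[:,2]<150)&(Dp[:,0]<625)]
    k=np.polyfit(Dp[:,1],Dp[:,0],1); print(n,"door x=",k,"n",len(Dp))
    C=P[(P[:,2]>154)&(P[:,2]<170)&(P[:,0]>580)&(P[:,0]<850)&(P[:,1]>-130)&(P[:,1]<200)]
    print(n,"cabtop",len(C),cv2.minAreaRect(C[:,:2].astype(np.float32)),np.median(C[:,2]))
    # brass disc
    m=(h[:,1]>90)&(abs(P[:,0]-620)<15)&(abs(P[:,1]+57)<30)&(P[:,2]>105)&(P[:,2]<148)
    print(n,"brass",m.sum(),P[m].mean(0) if m.any() else "")
    if n=="top":
        b=P[(P[:,0]>420)&(P[:,0]<800)&(P[:,1]<-100)&(P[:,1]>-420)&(P[:,2]>12)]; print("right obst",b[b[:,1].argmax()],b[b[:,0].argmin()])
```

```text
scene bowl 212 [490.87464936  11.84306772] 77.15158638375694 2.0856129548129214
scene door x= [-2.55653191e-02  6.20067676e+02] n 1338
scene cabtop 1375 ((713.9572143554688, 33.533287048339844), (199.7942657470703, 244.1351318359375), 1.4020202159881592) 161.04939425232746
scene brass 26 [621.85415621 -57.81228826 132.64515753]
top bowl 92 [489.31429185  12.98609843] 75.50153733893676 1.6867270699126322
top door x= [-3.08977771e-02  6.19893366e+02] n 594
top cabtop 4784 ((714.451171875, 33.82256317138672), (194.13003540039062, 240.08810424804688), 1.8972978591918945) 159.54372470996935
top brass 7 [621.19085252 -56.25077228 132.61579888]
right obst [ 736.28355663 -248.48130732   14.00705763] [ 540.43965721 -416.07521057   30.80667701]
```

View pics/crop.png

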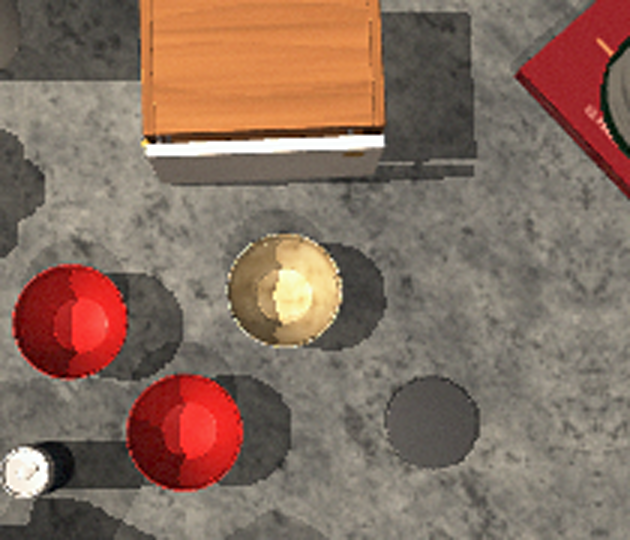

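The crop shows the gold bowl at crop pixel (285,290), with the reds at (70,320) and (185,430) and the coaster at (432,422). The bowl is at about (490,12). I'll push it towards −y (the right) until it reaches y ≈ -180.

```bash
cat >> h.py <<'E'
def to(pos,R,steps=1):
    o=r.get_obs(); R0=Ro.from_euler("xyz",o["tcp_rot"])
    print("t",round(o["clock"],2),"tcp",np.round(o["tcp_pos"],1),np.round(o["tcp_rot"],3),"F",np.round(o["wrist_force"],1))
    print("turn",np.round((R0.inv()*R).as_rotvec(),3),"shift",np.round(R0.inv().apply(np.array(pos)-o["tcp_pos"]),1))
down=lambda yaw:Ro.from_euler("xyz",[np.pi,0,yaw])
E
python3 - <<'E'
from h import *
to([490,105,260],down(np.pi/2))
E
```

```text
t 1.3 tcp [208.6 615.6 302.7] [-3.142 -0.     2.815] F [-0.1  0.   0.2]
turn [-0.    -0.     1.244] shift [-430.4 -393.3   42.7]
```

Emit:
play_rows(moves=[[[0,0,0.1],[-25,-23,0],50],[[0,0,0.2],[-54,-50,0],50],[[0,0,0.3],[-83,-76,0],50],[[0,0,0.4],[-112,-103,0],50],[[0,0,0.5],[-141,-129,0],50]])

```text
clock: 1.72
tcp_pos: [301.1, 446.6, 302.7]
tcp_rot: [3.141, 0.0, 2.311]
wrist_force: [1.3, -0.3, -0.3]
finger_gap: 64.0
finger_force: 0.0
```

```bash
python3 -c "
from h import *
to([490,105,260],down(np.pi/2))"
```

```text
t 1.72 tcp [301.1 446.6 302.7] [3.141 0.    2.311] F [ 1.3 -0.3 -0.3]
turn [ 0.   -0.    0.74] shift [-379.6  -90.8   42.7]
```

Emit:
play_rows(moves=[[[0,0,0.1],[-38,-9,4],50],[[0,0,0.2],[-76,-18,8],50],[[0,0,0.3],[-114,-27,12],50],[[0,0,0.4],[-152,-36,16],50],[[0,0,0.5],[-190,-45,20],50]])

```text
clock: 2.13
tcp_pos: [396.9, 276.2, 282.8]
tcp_rot: [3.141, -0.0, 1.81]
wrist_force: [1.2, -0.3, 0.1]
finger_gap: 50.2
finger_force: 0.0
```

```bash
python3 -c "
from h import *
to([490,105,230],down(np.pi/2))"
```

```text
t 2.13 tcp [396.9 276.2 282.8] [ 3.141 -0.     1.81 ] F [ 1.2 -0.3  0.1]
turn [ 0.001 -0.     0.239] shift [-188.4   49.8   52.9]
```

Emit:
play_rows(moves=[[[0,0,0.06],[-38,10,10],50],[[0,0,0.12],[-76,20,20],50],[[0,0,0.18],[-114,30,30],50],[[0,0,0.239],[-152,40,42],50],[[0,0,0.239],[-188,50,53],50]])

```text
clock: 2.55
tcp_pos: [491.0, 105.5, 229.5]
tcp_rot: [3.141, -0.0, 1.573]
wrist_force: [-0.0, 0.5, 0.4]
finger_gap: 49.7
finger_force: 0.0
```

Emit:
play_rows(moves=[[[0,0,0],[0,0,30],50],[[0,0,0],[0,0,60],50],[[0,0,0],[0,0,90],50],[[0,0,0],[0,0,105],50],[[0,0,0],[0,0,113],50]])

```text
clock: 2.97
tcp_pos: [488.8, 107.3, 114.1]
tcp_rot: [-3.137, -0.0, 1.575]
wrist_force: [-0.7, 0.6, -0.9]
finger_gap: 50.0
finger_force: 0.0
```

```bash
python3 -c "
from h import *
to([495,-135,117],down(np.pi/2))
c=r.capture('scene'); cv2.imwrite('pics/s1.png',cv2.resize(c['frame'][150:320,180:420,::-1],None,fx=3,fy=3))"
```

```text
t 2.97 tcp [488.8 107.3 114.1] [-3.137 -0.     1.575] F [-0.7  0.6 -0.9]
turn [-0.005 -0.     0.005] shift [-242.4    5.1   -3. ]
```

View pics/s1.png

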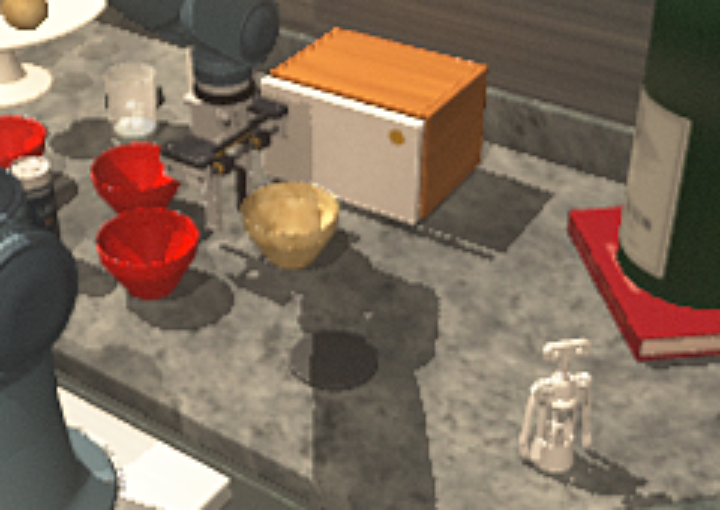

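Emit:
play_rows(moves=[[[0,-0.1,0],[5,0,1],50],[[0,-0.2,0],[10,0,3],50],[[0,-0.3,0],[10,0,4],50],[[0,-0.4,0],[10,0,6],50],[[0,-0.4,0],[10,0,6],50]])

```text
clock: 3.43
tcp_pos: [490.6, 119.2, 111.2]
tcp_rot: [3.14, 0.402, 1.578]
wrist_force: [0.3, 0.1, 0.3]
finger_gap: 49.8
finger_force: 0.0
```

```bash
python3 -c "
from h import *
o=r.get_obs();R=Ro.from_euler('xyz',o['tcp_rot']);print(o['tcp_pos'],'tip',R.apply([0,0,97])+o['tcp_pos'])
to(o['tcp_pos']+np.array([8,-240,0]),R)"
```

```text
[490.64037086 119.15101205 111.23252022] tip [491.03872324  81.23665709  21.95014232]
t 3.43 tcp [490.6 119.2 111.2] [3.14  0.402 1.578] F [0.3 0.1 0.3]
turn [0. 0. 0.] shift [-221.     6.1   93.8]
```

Emit:
play_rows(moves=[[[0,0,0],[-7.4,0,3.1],50],[[0,0,0],[-14.7,0,6.3],50],[[0,0,0],[-22,0.5,9.4],50],[[0,0,0],[-29.5,1,12.5],50],[[0,0,0],[-36.8,1,15.6],50]])

```text
clock: 3.85
tcp_pos: [491.9, 76.2, 111.2]
tcp_rot: [3.14, 0.399, 1.574]
wrist_force: [-0.5, 2.4, 0.5]
finger_gap: 49.9
finger_force: 1.0
```

Emit:
play_rows(moves=[[[0,0,0],[-7.4,0,3.1],50],[[0,0,0],[-14.7,0,6.3],50],[[0,0,0],[-22,0.5,9.4],50],[[0,0,0],[-29.5,1,12.5],50],[[0,0,0],[-36.8,1,15.6],50]])

```text
clock: 4.27
tcp_pos: [492.7, 36.8, 110.6]
tcp_rot: [3.142, 0.4, 1.576]
wrist_force: [0.0, 3.2, 1.4]
finger_gap: 50.5
finger_force: 1.1
```

```bash
cat >> h.py <<'E'
def bowl(c):
    from scipy.optimize import least_squares
    P=cloud(c,np.ones((420,560),bool)); hsv=cv2.cvtColor(c["frame"],cv2.COLOR_RGB2HSV); v,u=np.nonzero(c["depth"]>0); h=hsv[v,u]
    m=(P[:,0]>400)&(P[:,0]<600)&(P[:,1]<100)&(P[:,1]>-300)&(h[:,1]>60)&(P[:,2]>62)&(P[:,2]<80)&(h[:,0]>12)&(h[:,0]<40)
    Q=P[m][:,:2]; f=least_squares(lambda p:np.hypot(*(Q-p[:2]).T)-60,np.median(Q,0),loss="soft_l1"); return len(Q),f.x,np.abs(f.fun).mean()
E
python3 -c "
from h import *
print(bowl(r.capture('scene')),bowl(r.capture('top')));o=r.get_obs();R=Ro.from_euler('xyz',o['tcp_rot']);print(o['wrist_force'],'tip',R.apply([0,0,97])+o['tcp_pos'])"
```

```text
(187, array([493.77209981, -49.29756924]), np.float64(2.2460828036997893)) (107, array([492.98083232, -49.23098942]), np.float64(1.4484361523173002))
[ 0.4275215  -0.35270975 -0.18297116] tip [492.64602733  -1.46305851  21.19644913]
```

Emit:
play_rows(moves=[[[0,0,0],[-7.4,0,3.1],50],[[0,0,0],[-15.6,0,6.6],50],[[0,0,0],[-24,0.5,10.1],50],[[0,0,0],[-32.5,1,13.7],50],[[0,0,0],[-41,1,17.3],50]])

```text
clock: 4.78
tcp_pos: [493.9, -7.8, 110.6]
tcp_rot: [3.142, 0.4, 1.576]
wrist_force: [-0.3, 2.4, 0.0]
finger_gap: 50.3
finger_force: 1.1
```

Emit:
play_rows(moves=[[[0,0,0],[-8.3,0,3.5],50],[[0,0,0],[-16.6,0,7],50],[[0,0,0],[-25,0.5,10.5],50],[[0,0,0],[-33,1,14],50],[[0,0,0],[-41,1,17.3],50]])

```text
clock: 5.2
tcp_pos: [495.1, -52.3, 110.6]
tcp_rot: [-3.142, 0.4, 1.576]
wrist_force: [-0.6, 1.6, 1.5]
finger_gap: 50.1
finger_force: 1.1
```

Emit:
play_rows(moves=[[[0,0,0],[-8.3,0,3.5],50],[[0,0,0],[-16.6,0,7],50],[[0,0,0],[-25,0.5,10.5],50],[[0,0,0],[-33,1,14],50],[[0,0,0],[-39,1,16.5],50]])

```text
clock: 5.62
tcp_pos: [496.4, -94.8, 110.7]
tcp_rot: [3.142, 0.4, 1.575]
wrist_force: [0.4, 2.4, 1.0]
finger_gap: 50.0
finger_force: 1.1
```

```bash
python3 -c "
from h import *
print(bowl(r.capture('scene')),bowl(r.capture('top')));o=r.get_obs();R=Ro.from_euler('xyz',o['tcp_rot']);print(o['wrist_force'],o['tcp_pos'],'tip',R.apply([0,0,97])+o['tcp_pos'])"
```

```text
(214, array([ 496.93237279, -180.4416871 ]), np.float64(2.282709205199844)) (103, array([ 496.49435727, -179.82254401]), np.float64(1.323799178612094))
[0.08761474 0.48123831 0.12952642] [496.30906555 -94.8424054  110.67963416] tip [ 496.45655741 -132.65552015   21.35356518]
```

```bash
python3 -c "
from h import *
o=r.get_obs();print(np.round(o['q'],2))
R0=Ro.from_euler('xyz',o['tcp_rot'])
to(o['tcp_pos']+[0,50,20],R0);to(o['tcp_pos']+[-20,50,160],R0)
to([500,-57,250],down(0)*Ro.from_rotvec([0,.45,0]))"
```

```text
[-0.28  0.19  2.05 -0.52  0.85  0.06]
t 5.72 tcp [496.3 -94.8 110.7] [3.142 0.4   1.575] F [0.1 0.5 0.1]
turn [0. 0. 0.] shift [ 38.2   0.2 -37.9]
t 5.72 tcp [496.3 -94.8 110.7] [3.142 0.4   1.575] F [0.1 0.5 0.1]
turn [0. 0. 0.] shift [ -16.3  -19.8 -166.9]
t 5.72 tcp [496.3 -94.8 110.7] [3.142 0.4   1.575] F [0.1 0.5 0.1]
turn [-0.04   0.663  1.614] shift [ -19.5    3.8 -143. ]
```

Emit:
play_rows(moves=[[[0,0,0],[19,0,-19],50],[[0,0,0],[38,0,-38],50],[[0,0,0],[22,-5,-78],30],[[0,0,0],[5,-12,-116],0],[[0,0,0],[-12,-20,-155],0]], squeeze=5)

```text
clock: 6.13
tcp_pos: [476.1, -43.9, 255.3]
tcp_rot: [-3.14, 0.4, 1.578]
wrist_force: [0.6, -0.4, 0.8]
finger_gap: 33.3
finger_force: 0.0
```

```bash
python3 -c "
from h import *
to([490,-57,260],down(0)*Ro.from_rotvec([0,.45,0]))"
```

```text
t 6.13 tcp [476.1 -43.9 255.3] [-3.14   0.4    1.578] F [ 0.6 -0.4  0.8]
turn [-0.042  0.664  1.617] shift [-14.   13.8   0.8]
```

Emit:
play_rows(moves=[[[-0.003,0.046,0.112],[-3,3,0],0],[[-0.006,0.092,0.224],[-6,6,0],0],[[-0.009,0.138,0.336],[-9,9,0],0],[[-0.012,0.184,0.448],[-12,12,0],0],[[-0.015,0.23,0.56],[-14,14,0],0]])

```text
clock: 6.55
tcp_pos: [491.1, -57.5, 260.1]
tcp_rot: [2.977, 0.115, 1.014]
wrist_force: [0.6, 0.3, 0.5]
finger_gap: 1.7
finger_force: 0.0
```

```bash
python3 -c "
from h import *
to([510,-57,240],down(0)*Ro.from_rotvec([0,.45,0]))"
```

```text
t 6.55 tcp [491.1 -57.5 260.1] [2.977 0.115 1.014] F [0.6 0.3 0.5]
turn [-0.025  0.43   1.05 ] shift [12.6 12.5 21.1]
```

Emit:
play_rows(moves=[[[-0.003,0.046,0.112],[2,2,4],0],[[-0.006,0.092,0.224],[5,5,8],0],[[-0.009,0.138,0.336],[8,8,12],0],[[-0.011,0.184,0.448],[10,10,16],0],[[-0.014,0.23,0.56],[12,12,21],0]])

```text
clock: 6.97
tcp_pos: [509.2, -57.2, 239.8]
tcp_rot: [2.988, -0.208, 0.499]
wrist_force: [0.3, 0.5, -0.5]
finger_gap: 0.8
finger_force: 0.0
```

```bash
python3 -c "
from h import *
to([535,-57,216],down(0)*Ro.from_rotvec([0,.45,0]))"
```

```text
t 6.97 tcp [509.2 -57.2 239.8] [ 2.988 -0.208  0.499] F [ 0.3  0.5 -0.5]
turn [-0.012  0.2    0.49 ] shift [17.3  7.8 29.5]
```

Emit:
play_rows(moves=[[[-0.003,0.046,0.112],[4,2,7],0],[[-0.006,0.092,0.224],[8,4,14],0],[[-0.009,0.138,0.336],[12,6,21],0],[[-0.011,0.184,0.448],[16,7,27],0],[[-0.012,0.2,0.49],[17,8,29.5],0]])

```text
clock: 7.38
tcp_pos: [534.0, -56.9, 214.6]
tcp_rot: [-3.141, -0.448, 0.001]
wrist_force: [0.4, -0.4, -0.2]
finger_gap: 0.5
finger_force: 0.0
```

```bash
python3 -c "
from h import *
R=down(0)*Ro.from_rotvec([0,.45,0])
to([568,-57,216],R)
o=r.get_obs();print(Ro.from_euler('xyz',o['tcp_rot']).apply([8,0,97])+o['tcp_pos'])
c=r.capture('scene'); cv2.imwrite('pics/s2.png',cv2.resize(c['frame'][150:270,240:400,::-1],None,fx=5,fy=5))"
```

```text
t 7.38 tcp [534.  -56.9 214.6] [-3.141e+00 -4.480e-01  1.000e-03] F [ 0.4 -0.4 -0.2]
turn [-0.     0.002  0.001] shift [31.3  0.1 13.5]
[583.18774245 -56.88779975 130.63496233]
```

View pics/s2.png

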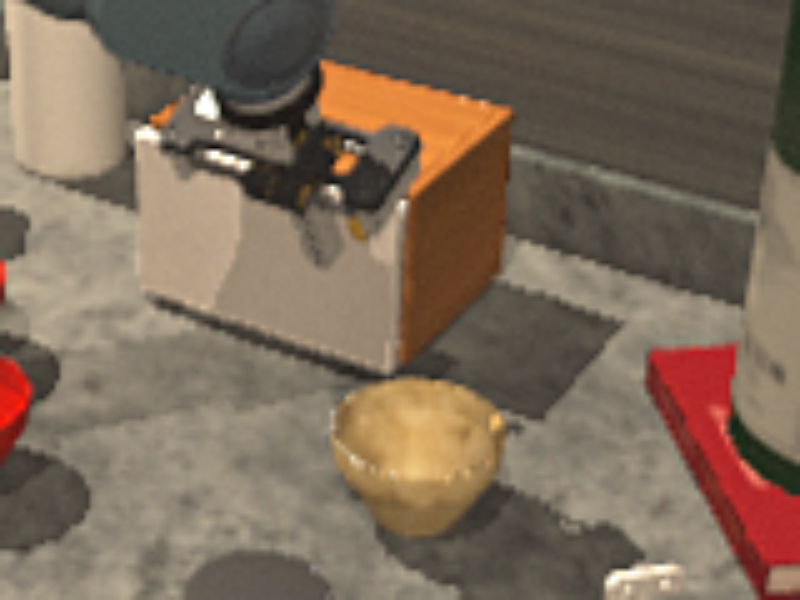

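The bowl stands clear on the right at pixel (418,455) in the crop. The closed fingers are just in front of the brass spot at (357,228). I'll move up to the door.

Emit:
play_rows(moves=[[[0,0,0],[9,0,3],0],[[0,0,0],[18,0,7],0],[[0,0,0],[24,0,10],0],[[0,0,0],[28,0,12],0],[[0,0,0],[30,0,13],0]])

```text
clock: 7.85
tcp_pos: [568.2, -56.9, 217.4]
tcp_rot: [3.139, -0.448, 0.007]
wrist_force: [-0.0, 0.8, -0.0]
finger_gap: 0.5
finger_force: 0.0
```

Emit:
play_rows(moves=[[[0,0,0],[0.9,0,0.4],0],[[0,0,0],[1.8,0,0.9],0],[[0,0,0],[2.7,0,1.3],0],[[0,0,0],[3.6,0,1.7],0],[[0,0,0],[4.5,0,2.2],0]])

```text
clock: 8.27
tcp_pos: [571.7, -56.9, 216.8]
tcp_rot: [3.14, -0.447, 0.006]
wrist_force: [-2.8, -0.4, 1.3]
finger_gap: 0.7
finger_force: 1.4
```

Emit:
play_rows(moves=[[[0,0,0],[0.7,0,0.4],0],[[0,0,0],[1.4,0,0.8],0],[[0,0,0],[2.1,0,1.1],0],[[0,0,0],[2.8,0,1.4],0],[[0,0,0],[3.2,0,1.6],0]])

```text
clock: 8.68
tcp_pos: [575.6, -56.9, 216.8]
tcp_rot: [3.139, -0.447, 0.006]
wrist_force: [-3.4, -1.3, -0.1]
finger_gap: 0.6
finger_force: 1.7
```

Emit:
play_rows(moves=[[[0,0,0],[0.5,0,0.2],0],[[0,0,0],[0.9,0,0.5],0],[[0,0,0],[1.3,0,0.6],0],[[0,0,0],[1.3,0,0.6],0],[[0,0,0],[1.3,0,0.6],0]])

```text
clock: 9.1
tcp_pos: [577.1, -56.9, 216.9]
tcp_rot: [3.139, -0.448, 0.006]
wrist_force: [-2.7, -1.1, 0.0]
finger_gap: 0.5
finger_force: 1.6
```

Emit:
play_rows(moves=[[[0,0,0],[-4,0,-2],0],[[0,0,0],[-9,0,-4],0],[[0,0,0],[-15,0,-7],0],[[0,0,0],[-22,0,-11],0],[[0,0,0],[-29,0,-14],0]])

```text
clock: 9.52
tcp_pos: [544.1, -56.8, 217.1]
tcp_rot: [3.14, -0.448, 0.005]
wrist_force: [-1.5, 1.4, -0.6]
finger_gap: 0.4
finger_force: 0.9
```

```bash
python3 -c "
from h import *
c=r.capture('scene'); cv2.imwrite('pics/s3.png',cv2.resize(c['frame'][150:270,240:400,::-1],None,fx=5,fy=5)); print(r.get_obs()['wrist_force'])"
```

```text
[-1.54329138  1.92707871  0.62616656]
```

View pics/s3.png

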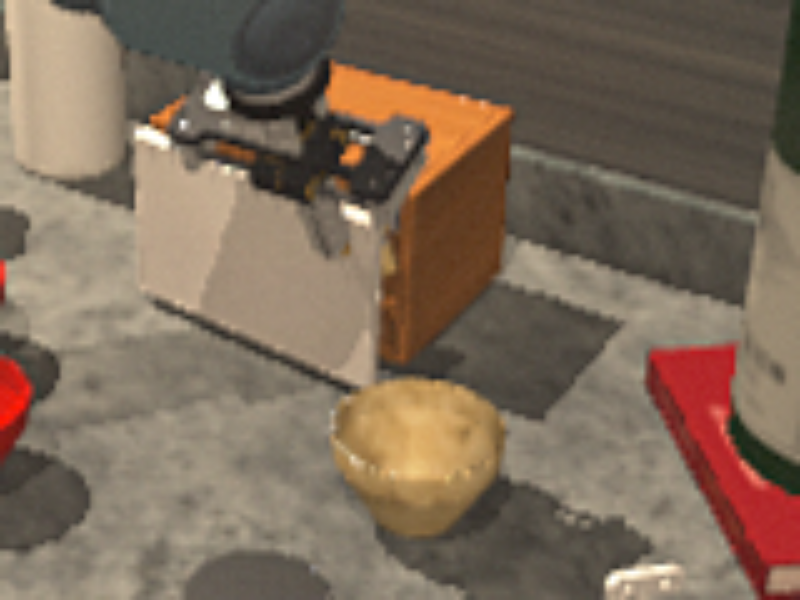

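Emit:
play_rows(moves=[[[0,0,0],[-9,0,-4.3],0],[[0,0,0],[-18,0,-8.7],0],[[0,0,0],[-29,0,-14],0],[[0,0,0],[-40,0,-19],0],[[0,0,0],[-51,0,-24.5],0]])

```text
clock: 9.98
tcp_pos: [488.0, -57.5, 217.5]
tcp_rot: [3.138, -0.45, 0.005]
wrist_force: [-0.2, -0.0, -0.4]
finger_gap: 0.3
finger_force: 0.1
```

Emit:
play_rows(moves=[[[0,0,0],[-10,0,-5],0],[[0,0,0],[-22,0,-10.5],0],[[0,0,0],[-36,0,-17],0],[[0,0,0],[-54,0,-26],0],[[0,0,0],[-72,0,-35],0]])

```text
clock: 10.4
tcp_pos: [407.9, -58.0, 217.9]
tcp_rot: [3.138, -0.45, 0.006]
wrist_force: [0.4, 0.5, -0.0]
finger_gap: 0.6
finger_force: 0.0
```

Emit:
play_rows(moves=[[[0,0,0],[0,0,-10],0],[[0,0,0],[0,0,-30],0],[[0,0,0],[0,0,-50],0],[[0,0,0],[0,0,-60],0],[[0,0,0],[0,0,-60],0]])

```text
clock: 10.82
tcp_pos: [383.0, -58.6, 274.8]
tcp_rot: [3.134, -0.455, 0.006]
wrist_force: [1.2, -0.5, 0.6]
finger_gap: 0.5
finger_force: 0.0
```

```bash
python3 -c "
from h import *
o=r.get_obs();print(o['clock'],o['wrist_force'],o['tcp_pos'])
c=r.capture('scene'); cv2.imwrite('pics/s4.png',cv2.resize(c['frame'][130:330,160:420,::-1],None,fx=3,fy=3));t=r.capture('top');print(bowl(c),bowl(t))
P=cloud(t,np.ones((420,560),bool));m=(P[:,2]>120)&(P[:,2]<165)&(P[:,0]<608)&(P[:,0]>470)&(abs(P[:,1])<150);print(P[m].min(0) if m.any() else '')
for n in('can','corkscrew','glass','coaster'):
  x=r.trace(n,t)
  if x: print(n,np.round(np.median(cloud(t,x[0]['pixels']),0)))"
```

```text
10.8167 [ 1.15747885 -0.45327207  0.6246074 ] [382.98786174 -58.58233049 274.80744954]
(286, array([ 496.84069372, -177.00190724]), np.float64(38.0666147650335)) (84, array([ 496.43447701, -178.82252861]), np.float64(1.2181959243606262))
[497.35685791 -50.46760953 120.16362953]
can [311. 258. 129.]
corkscrew [ 355. -395.   97.]
glass [618. 394.  50.]
coaster [ 328. -146.    8.]
```

View pics/s4.png

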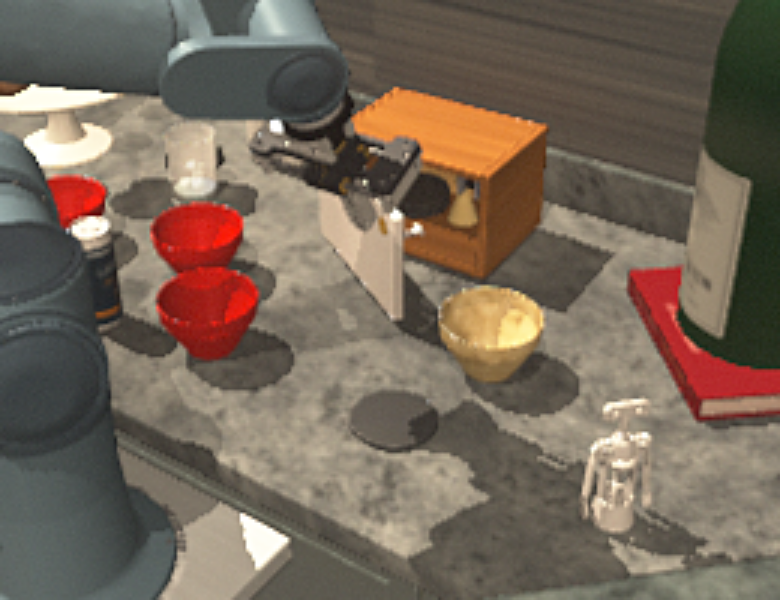

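The door stands 125 mm ajar, with its edge at (400,310) in the crop. It is well clear of the bowl at (490,335), and the bystanders are where they were. I'll hand it in.

```bash
python3 -c "
from h import *
print(r.sign_off())"
```

```text
the job is handed in; nothing more can be done
None
```

The job is handed in: the gold bowl stands about 205 mm to the right of the cabinet's middle, the door rests ajar about 125 mm out and clear of it, the arm touches nothing, and no bystander appears to have moved.

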